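# Vent the air service unit

### The arm

A 6-joint arm with a two-finger parallel gripper is mounted at the origin on the work surface. World frame = base frame: x ahead of the robot, y to its left, z up, the work surface at z = 0. Lengths are in m, angles in rad, forces in N, time in s.
With the tool pointing down it reaches from about 0.35 to 0.875 m from the base axis. Payload 4.2 kg.
Tool frame: the origin (TCP) lies between the finger pads; the fingertips stand ahead of it and the grasp point (between the pads) lies 8 mm behind it (robot.nose_length is the z of the fingertips in the tool frame, in m); z points along the fingers, y is the direction in which the jaws open and shut (so a half turn about z gives the same grasp; the last joint's range is limited). The gripper opens to 85 mm and grips with 20 to 120 N. Pads are 22 mm wide; open, the fingers measure 114 mm over their backs; the gripper's body (76 mm by 85 mm) begins 54 mm behind the grasp point. The pads swing forward as they close: fully open they stand 13 mm farther back than shut.
Start: joints at [-1.087, 0.385, 0.008, 0, -1.194, -0.259], TCP at [0.139, -0.609, 0.242] pointing down, gripper open.
Joint ranges: [-3.14, 3.14], [-1.21, 2.06], [-1.07, 1.41], [-3.16, 2.05], [-2.99, -0.16], [-3.1, 3.1]. Speed limits (rad/s): [2.79, 2.79, 3.14, 3.14, 3.14, 3.14].

### API

Orientations are given as a unit quaternion [w, x, y, z].
In Python, from station import robot gives the robot as it stands.
- The arm moves only by the tool drive_tool, never from a script. Its argument "increments" is a list of rows, each a list of 3 entries, a list of its own where there are three numbers: the gripper command: -1 is fully open, 1 is shut, values between are in proportion, then the shift along the world's x, y, z in cm, then the turn about the world's z in rad. A call has 1 to 8 rows; each row shifts and turns the pose as measured when the row begins; what a row does not reach is not made up. A row lasts 1/12 s, in which the tool goes at most 41.7 mm and 7.16 degrees, less where a joint would pass 70% of its speed; a pose out of reach is approached as far as the arm can. A call is refused whole if a number of a shift passes 4.17 or a number of a turn 0.125, either way. A call with a gripper value outside its range is refused whole. The fingers move at their own pace and stop on an object; "squeeze" is the grip in N (left out, the last holds). Time passes only in rows, so rows that do not move let the fingers close. It gives the time, the measured TCP pose, the force and the opening at its end, in the units of the state.
- robot.get_state(): the state, without advancing time (a new reading comes with each control period).
- robot.camera(name): name is "scene" or "top" or "wrist"; returns (picture, depth): 400x640x3 uint8, red, green, blue; 400x640 float32, m along the optical axis (not along the pixel's ray), 0 where there is no reading.
- robot.camera_info(name): a dict with "camera_matrix" (3x3 intrinsics, pixels), "rvec" (rotation vector, rad) and "tvec" (3), from world to camera coordinates, as OpenCV has them. Camera axes: x right, y down, z forward; pixel columns grow to the right and rows downward; lengths in m; the calibration is good to about 2 mm. The wrist camera is an equidistant fisheye: a pixel r from the principal point sees the ray r / f radians off the axis. A picture is of the moment at which its call begins: read the wrist's pose just before it. camera_info takes no time and is no camera call; for the wrist camera it gives the pose at the moment of the call.
- robot.finish_job(): hands the job in, once; it reports no verdict.
Trained networks look in the newest picture that a camera, given by its name, has taken for a name from the list of things; names that differ only in an ending like _2 or _b are one class to them, and where a whole thing is asked for, a point or a joint stands for the part that bears it (a point fixed in the world has none). Each returns a list of dicts, best first, with "conf" (0 to 1); they miss things now and then, are a little off and sometimes report something else, mostly with a low value. They report only what shows in the picture. A call takes as long as a camera call.
- robot.boxes_of(camera, name): "bbox" ([left, top, width, height] in pixels, round what is visible of it).
The state is a dict: "t": time; "qpos": joint angles; "dq": joint speeds; "effort": joint torques, N m; "tcp_pos": TCP position; "ee_rot": TCP orientation; "contact_force": force on the tool from outside, world axes, zero at the start; "ft_torque": the same for the moment, N m; "finger_gap": finger opening in m.
Only numpy, scipy, OpenCV 4.12 (cv2) and the standard library are available. Lean on these libraries where they do the work, as an engineer would, in place of code of your own. Each camera call takes 0.05 s, during which the arm holds its last target.

### The job

Make the air line safe for a filter change: push the round mushroom-headed shut-off plunger fully down, then press the raised, ribbed end of the rocker fully down, then press the square bleed button fully in and keep it pressed: the program finishes while the fingers are still holding the bleed button in. Only press, with the closed fingertips: pick nothing up, leave the regulator with the gauge untouched and the loose parts and tools where they are.

Things in the scene. Friction and masses are not known exactly. Their poses are not given: they have to be found in the camera images.
- plate: white mounting plate of the air service unit, 180 (its x) by 400 (its y) by 8 mm, fixed on the table; origin under its centre. Carries the four valve blocks; its top is at z = 8 mm.
- shutoff_unit: blue valve block 76 (its x) by 60 (its y) by 60 mm tall, fixed on the plate; origin under its centre, its z up, its -x side faces the robot side. The four blocks stand in a row about 90 mm apart, in any order. This one carries the shut-off plunger in the middle of its top.
- plunger_top (a point): centre of the top of the shut-off plunger: a round grey mushroom head 40 mm across on a stem, about 102 mm above the table when up; moves with it.
- plunger (a joint): shut-off plunger, m downwards. Starts up, at 0 to 0.003; pushed straight down it goes fully home at 0.014 and stays where it is left (about 4 N of friction, then a hard stop). It can also be pulled up to -0.006, which is wrong.
- rocker_unit: blue valve block 76 (its x) by 60 (its y) by 60 mm tall, fixed on the plate; origin under its centre, its z up, its -x side faces the robot side. The four blocks stand in a row about 90 mm apart, in any order. This one carries the rocker.
- rocker_pad (a point): middle of the ribbed end of the rocker, on top of its ribs, 34 mm from the pivot towards the block's -x; moves with it. The rocker is a grey paddle 90 mm long (along the block's x) and 32 mm wide, pivoting about the block's y in its middle, 86 mm above the table; three cross ribs mark its ribbed end.
- rocker (a joint): rocker angle, rad. Starts at 0 to 0.07 with the ribbed end raised (about 0.2 rad of slope); pressing the ribbed end down brings it to its hard stop at 0.40, ribbed end low (about 13 mm lower at the ribs). Stays where it is left; needs about 2 to 4 N.
- bleed_unit: blue valve block 76 (its x) by 60 (its y) by 60 mm tall, fixed on the plate; origin under its centre, its z up, its -x side faces the robot side. The four blocks stand in a row about 90 mm apart, in any order. This one carries the bleed button in the middle of its top.
- bleed_top (a point): centre of the top of the bleed button: a square grey button 29 by 29 mm in a square metal frame, 85 mm above the table when out; moves with it.
- bleed (a joint): bleed button, m downwards. 0 is out, 0.007 fully in (hard stop, still 5 mm proud of its frame); springs back when let go; about 1.5 N to start and 5 N fully in.
- regulator_unit: blue valve block 76 (its x) by 60 (its y) by 60 mm tall, fixed on the plate; origin under its centre, its z up, its -x side faces the robot side. The four blocks stand in a row about 90 mm apart, in any order. This one is the pressure regulator: a round fluted grey knob 48 mm across, its top 110 mm above the table, and a gauge on the -x face. Not to be touched.
- brass_plug: loose brass hexagon plug, 26 mm wide, 22 mm tall, standing on the front strip of the plate; origin under its centre. Leave it.
- coupling: loose steel hose coupling, 24 mm across, 38 mm tall, standing on the front strip of the plate; origin under its centre. Leave it.
- silencer: loose bronze exhaust silencer, 26 mm across, 42 mm tall, standing on the front strip of the plate; origin under its centre. Leave it.
- filter_bowl: loose clear plastic bowl, 48 mm across, 65 mm tall, on the table behind the plate; origin under its centre. Leave it.
- spanner: loose spanner, 160 mm long, lying on the table in front of the plate along its own x; origin under its middle. Leave it.
- screwdriver: loose screwdriver, 180 mm long, lying on the table behind the plate along its own x; origin under its middle. Leave it.
- oil_bottle: loose white bottle, 48 mm across, 110 mm tall, standing on the table beside the plate; origin under its centre. Leave it.

How it is judged:
By the outcome, as a careful person would: the job done as asked, in the order asked, and still so for the second after the job is handed in, while the arm keeps its last pose, push and grip.
It also fails if it takes over 42 s, if anything falls off the work surface, if the arm or the gripper's body presses on something with over 40 N, if the wrist force passes 120 N, or if a joint passes its speed limit or range.

## Working session

There is one attempt and no reset: what is moved stays moved. The work goes in short steps, Python scripts to look and compute and a tool call to move; the robot and the scene stay as the last step left them, time stands still between calls to the robot, and variables do not carry over. Pictures are saved under pics/ and viewed, and the job is handed in when it is done.

Besides the shell and the picture viewer there is one more tool, called after ">>>" as a command line: name --argument value ..., lists and objects as JSON in quotes. drive_tool: Moves the arm, as the interface text tells. Its arguments: {"type":"object","properties":{"increments":{"type":"array","items":{"type":"array"}},"squeeze":{"type":"number"}},"required":["increments"]}

```bash
mkdir -p pics
cat > h.py <<'E'
import numpy as np, cv2
from station import robot
def unproj(name,u,v,d,info=None):
    i=info or robot.camera_info(name);K=np.array(i["camera_matrix"]);R=cv2.Rodrigues(np.array(i["rvec"],float))[0];t=np.array(i["tvec"],float).ravel()
    p=np.array([(u-K[0,2])/K[0,0]*d,(v-K[1,2])/K[1,1]*d,d]);return R.T@(p-t)
def save(n,p): cv2.imwrite("pics/"+n,p[:,:,::-1])
E
python3 - <<'E'
from h import *
s=robot.get_state();print(s["t"],s["tcp_pos"],s["ee_rot"],s["finger_gap"],robot.nose_length)
for c in ["top","scene"]:
    p,d=robot.camera(c);save(c+"1.png",p);np.save(c+"d.npy",d)
    for n in ["plunger_top","rocker_pad","bleed_top","shutoff_unit","rocker_unit","bleed_unit","regulator_unit"]:
        for b in robot.boxes_of(c,n)[:2]:
            x,y,w,h=b["bbox"];u,v=x+w/2,y+h/2;dd=d[int(v),int(u)]
            print(c,n,round(b["conf"],2),np.round(b["bbox"]),np.round(unproj(c,u,v,dd),4))
print(robot.get_state()["t"])
E
```

```text
0.0 [ 0.139196   -0.60874553  0.24123614] [-1.73194814e-04 -1.12054284e-01  9.93701515e-01  1.05164861e-03] 0.08547769735581266 0.011
top plunger_top 0.49 [432. 164.  19.  15.] [ 0.6456 -0.1892  0.0982]
top rocker_pad 0.91 [360. 167.  18.  36.] [ 0.6108 -0.0175  0.0889]
top rocker_pad 0.19 [302. 155. 164.  88.] [ 0.5891 -0.0655  0.0083]
top bleed_top 0.69 [396. 169.  12.  14.] [ 0.6354 -0.098   0.0852]
top shutoff_unit 0.73 [420. 157.  34.  36.] [ 0.6359 -0.1779  0.0989]
top shutoff_unit 0.7 [331. 221.   7.   7.] [0.5187 0.061  0.0295]
top rocker_unit 0.64 [351. 171.  30.  34.] [ 0.6032 -0.0087  0.0912]
top rocker_unit 0.64 [362. 251.  67.  15.] [ 0.4395 -0.0955  0.0013]
top bleed_unit 0.76 [382. 159.  35.  36.] [ 0.6326 -0.09    0.0857]
top regulator_unit 0.86 [317. 170.  30.  44.] [0.5873 0.0721 0.1084]
top regulator_unit 0.28 [394. 168.  13.  15.] [ 0.6376 -0.0944  0.0832]
scene plunger_top 0.8 [161. 266.  29.  23.] [ 0.6555 -0.1915  0.1012]
scene plunger_top 0.65 [134. 179. 219. 163.] [ 0.6524 -0.077   0.0718]
scene rocker_pad 0.81 [251. 209.  38.  42.] [ 0.6214 -0.0145  0.0904]
scene rocker_pad 0.35 [291. 254.  82.  60.] [0.7352 0.06   0.0253]
scene bleed_top 0.85 [225. 249.  19.  22.] [ 0.6533 -0.0921  0.0853]
scene rocker_unit 0.75 [250. 207.  48.  63.] [ 0.6367 -0.014   0.0854]
scene bleed_unit 0.55 [249. 208.  50.  67.] [ 0.6452 -0.0164  0.0884]
scene bleed_unit 0.24 [165. 269.  27.  22.] [ 0.6596 -0.1884  0.1005]
scene regulator_unit 0.55 [291. 193.  45.  58.] [0.6233 0.0701 0.0709]
scene regulator_unit 0.49 [229. 311.  28.  40.] [ 0.7481 -0.1182  0.0053]
0.8
```

Run:
```python
import cv2
a=cv2.imread("pics/top1.png")[130:280,290:480];cv2.imwrite("pics/top1c.png",cv2.resize(a,None,fx=4,fy=4,interpolation=2))
a=cv2.imread("pics/scene1.png")[150:350,110:380];cv2.imwrite("pics/scene1c.png",cv2.resize(a,None,fx=2.9,fy=2.9,interpolation=2))
```

```text
(no output)
```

View pics/top1c.png

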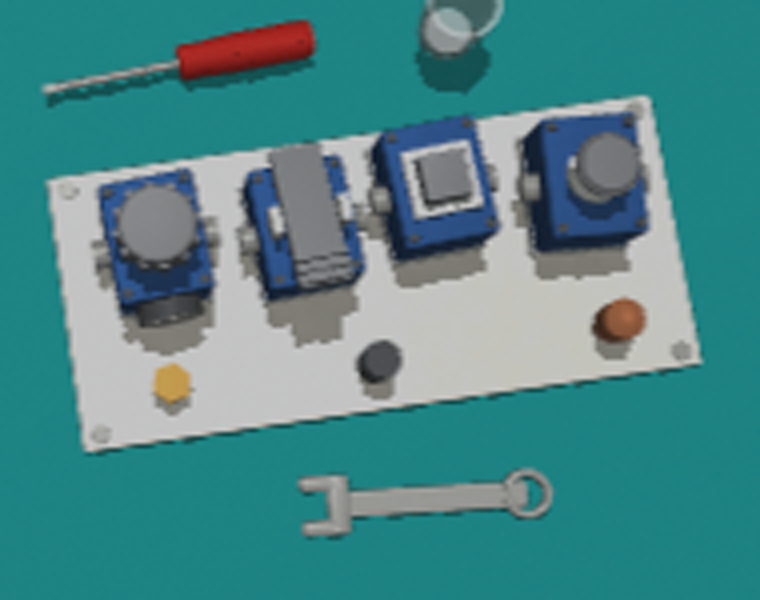

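View pics/scene1c.png

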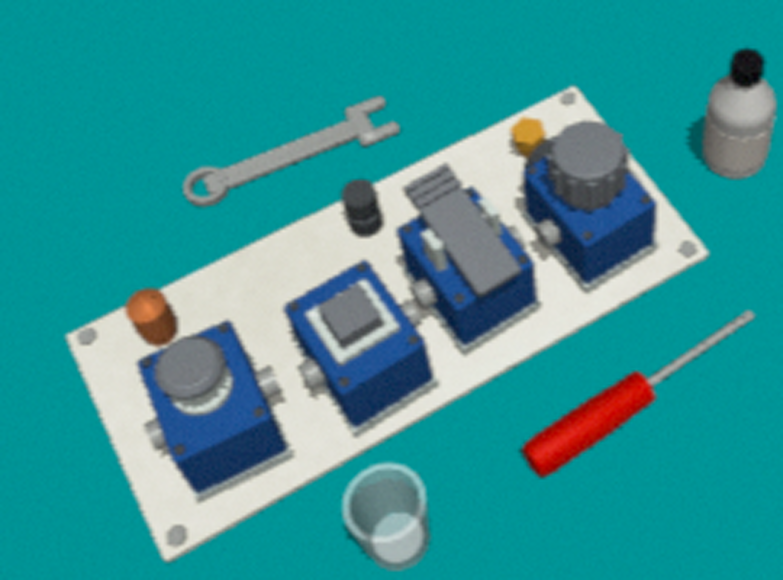

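View pics/scene1.png

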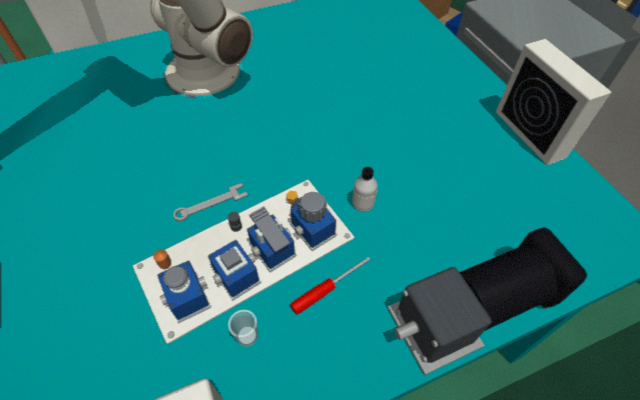

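Run:
```python
from h import *
for c in ["top","scene"]:
    d=np.load(c+"d.npy");i=robot.camera_info(c)
    K=np.array(i["camera_matrix"]);R=cv2.Rodrigues(np.array(i["rvec"],float))[0];t=np.array(i["tvec"],float).ravel()
    v,u=np.mgrid[:400,:640];P=np.stack([(u-K[0,2])/K[0,0]*d,(v-K[1,2])/K[1,1]*d,d],-1);W=(P-t)@R
    W[d==0]=0
    def sel(cx,cy,r,z0,z1,n):
        m=(np.hypot(W[...,0]-cx,W[...,1]-cy)<r)&(W[...,2]>z0)&(W[...,2]<z1);Q=W[m]
        rc=cv2.minAreaRect((Q[:,:2]*1000).astype(np.float32))
        print(c,n,len(Q),Q.mean(0).round(4),np.median(Q[:,2]).round(4),"rect",np.round(rc[0],1),np.round(rc[1],1),round(rc[2],1));return Q
    sel(.65,-.19,.04,.095,.115,"plunger")
    sel(.645,-.095,.035,.08,.095,"bleed")
    Q=sel(.638,-.012,.06,.074,.11,"rocker")
    m=(abs(W[...,0]-.6)<.2)&(abs(W[...,1]+.06)<.25)&(W[...,2]>.004)&(W[...,2]<.012);Q=W[m]
    rc=cv2.minAreaRect((Q[:,:2]*1000).astype(np.float32));print("plate",rc)
    sel(.61,.075,.04,.1,.125,"regul")
```

```text
top plunger 209 [ 0.647  -0.1894  0.1   ] 0.1 rect [ 647.9 -190.2] [38.8 37.7] 89.9
top bleed 142 [ 0.641  -0.0953  0.0847] 0.0847 rect [641.1 -95.7] [28.5 28.7] 12.6
top rocker 486 [ 0.6174 -0.0125  0.0896] 0.0896 rect [618.2 -12.6] [80.9 47.9] 12.3
plate ((598.3683471679688, -59.6912841796875), (498.547607421875, 397.3002624511719), 89.74996948242188)
top regul 347 [0.6019 0.0783 0.1091] 0.1094 rect [602.5  78.7] [49.7 49.9] 81.8
scene plunger 404 [ 0.6517 -0.1912  0.1002] 0.1006 rect [ 650.4 -191.5] [38.4 37.7] 67.1
scene bleed 256 [ 0.6443 -0.0967  0.0846] 0.0846 rect [643.1 -96.8] [30.4 29. ] 11.8
scene rocker 873 [ 0.6207 -0.0145  0.0892] 0.0892 rect [619.7 -13.9] [82.4 48.6] 11.1
plate ((576.4669189453125, -55.32086181640625), (402.1152648925781, 479.72515869140625), 8.250099182128906)
scene regul 489 [0.6078 0.0757 0.1087] 0.1094 rect [605.2  76.2] [50.7 49.4] 68.6
```

>>> drive_tool --increments '[[1, [3.2, 2.6, 0], 0], [1, [3.2, 2.6, 0], 0], [1, [3.2, 2.6, 0], 0], [1, [3.2, 2.6, 0], 0], [1, [3.2, 2.6, 0], 0], [1, [3.2, 2.6, 0], 0], [1, [3.2, 2.6, 0], 0], [1, [3.2, 2.6, 0], 0]]' --squeeze 40

```text
t: 1.47
tcp_pos: [0.3937, -0.3997, 0.2421]
ee_rot: [-0.0, -0.104, 0.995, -0.001]
contact_force: [0.3, -0.2, 0.4]
finger_gap: 0.0002
```

Run:
```python
from h import *
for c,u,v in [("top",371.2,197),("scene",260,214.5),("top",369.,172.5+0)]:
    d=np.load(c+"d.npy");print(c,unproj(c,u,v,d[int(round(v)),int(round(u))]).round(4))
```

```text
top [ 0.5799 -0.022   0.0958]
scene [ 0.5852 -0.0212  0.0958]
top [ 0.6418 -0.0176  0.0837]
```

>>> drive_tool --increments '[[1, [3.2, 2.6, 0], 0], [1, [3.2, 2.6, 0], 0], [1, [3.2, 2.6, 0], 0], [1, [3.2, 2.6, 0], 0], [1, [3.2, 2.6, 0], 0], [1, [3.2, 2.6, 0], 0], [1, [3.2, 2.6, 0], 0], [1, [3.1, 2.7, 0], 0]]'

```text
t: 2.13
tcp_pos: [0.6496, -0.186, 0.2448]
ee_rot: [0.002, -0.106, 0.994, -0.002]
contact_force: [0.7, -0.9, -1.0]
finger_gap: -0.0002
```

>>> drive_tool --increments '[[1, [0, -0.5, -3], 0], [1, [0, 0, -3], 0], [1, [0, 0, -3], 0], [1, [0, 0, -2], 0], [1, [0, 0, -0.8], 0], [1, [0, 0, 0], 0]]'

```text
t: 2.63
tcp_pos: [0.6585, -0.1822, 0.1225]
ee_rot: [0.006, -0.112, 0.994, -0.003]
contact_force: [-0.5, 0.0, 0.0]
finger_gap: -0.0
```

Run:
```python
from h import *
s=robot.get_state();print(s["tcp_pos"],s["contact_force"])
p,d=robot.camera("scene");save("s2.png",cv2.resize(p[150:350,110:380],None,fx=2.9,fy=2.9))
p,d=robot.camera("wrist");save("w2.png",p)
```

```text
[ 0.65846038 -0.18217676  0.12252628] [-0.50676921  0.02045579  0.02210955]
```

View pics/s2.png

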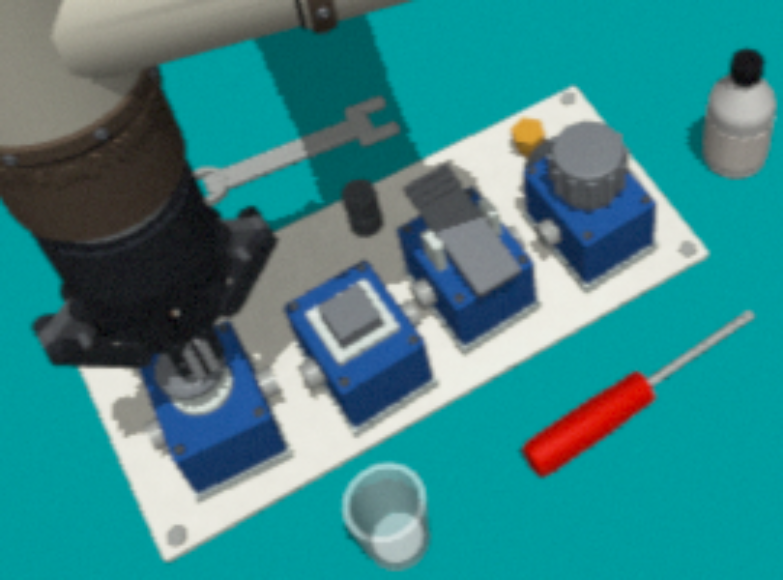

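View pics/w2.png

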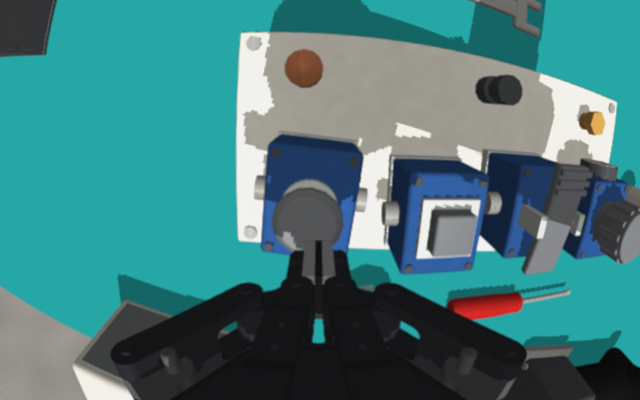

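The fingertips (wrist view, about 318,250) hang towards the back and left of the plunger head (about 307,222), which agrees with the measured 9 mm offset. I'll correct that before pressing.

>>> drive_tool --increments '[[1, [-0.9, -0.9, 0], 0], [1, [0, 0, 0], 0]]'

```text
t: 2.9
tcp_pos: [0.652, -0.1926, 0.1286]
ee_rot: [0.011, -0.112, 0.994, -0.005]
contact_force: [-0.0, 0.5, 0.6]
finger_gap: -0.0
```

>>> drive_tool --increments '[[1, [-0.3, 0.1, -0.8], 0], [1, [0, 0, -0.5], 0], [1, [0, 0, -0.4], 0]]'

```text
t: 3.15
tcp_pos: [0.6506, -0.1932, 0.1164]
ee_rot: [0.016, -0.112, 0.994, -0.006]
contact_force: [0.7, 0.1, -0.3]
finger_gap: -0.0002
```

>>> drive_tool --increments '[[1, [0, 0.1, -0.4], 0], [1, [0, 0, -0.4], 0], [1, [0, 0, -0.4], 0], [1, [0, 0, -0.4], 0]]'

```text
t: 3.48
tcp_pos: [0.6506, -0.1925, 0.1012]
ee_rot: [0.016, -0.112, 0.994, -0.007]
contact_force: [-0.7, -0.1, 3.7]
finger_gap: -0.0
```

>>> drive_tool --increments '[[1, [0, 0, -0.4], 0], [1, [0, 0, -0.4], 0], [1, [0, 0, -0.4], 0]]'

```text
t: 3.73
tcp_pos: [0.6508, -0.1926, 0.0989]
ee_rot: [0.016, -0.114, 0.993, -0.009]
contact_force: [-8.9, 4.3, 20.7]
finger_gap: 0.0001
```

>>> drive_tool --increments '[[1, [0, 0, 2], 0], [1, [0, 0, 2.5], 0], [1, [-1.3, 3.4, 0], 0], [1, [-1.3, 3.4, 0], 0], [1, [-1.3, 3.4, 0], 0], [1, [-1.3, 3.4, 0], 0], [1, [-1.0, 2.8, 0], 0], [1, [0, 0, 0], 0]]'

```text
t: 4.4
tcp_pos: [0.5876, -0.0235, 0.142]
ee_rot: [0.019, -0.111, 0.994, -0.008]
contact_force: [1.1, -0.6, -0.6]
finger_gap: -0.0001
```

Run:
```python
from h import *
p,d=robot.camera("scene");save("s3.png",cv2.resize(p[150:350,110:380],None,fx=2.9,fy=2.9))
p,d=robot.camera("wrist");save("w3.png",p)
s=robot.get_state();print(s["tcp_pos"],s["ee_rot"],s["contact_force"],s["t"])
```

```text
[ 0.58894798 -0.02614872  0.14199493] [ 0.0189365  -0.1103565   0.99367485 -0.00855288] [-0.1783718  -1.10760296 -0.17222129] 4.5
```

View pics/s3.png

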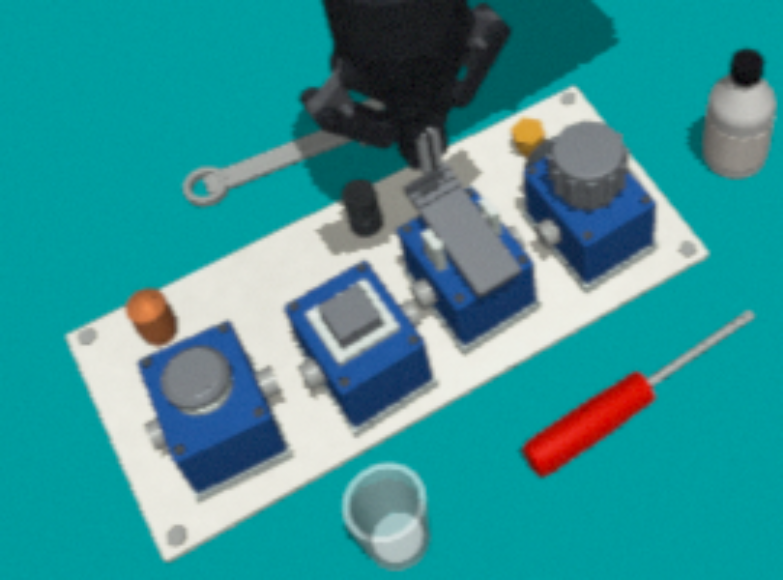

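View pics/w3.png

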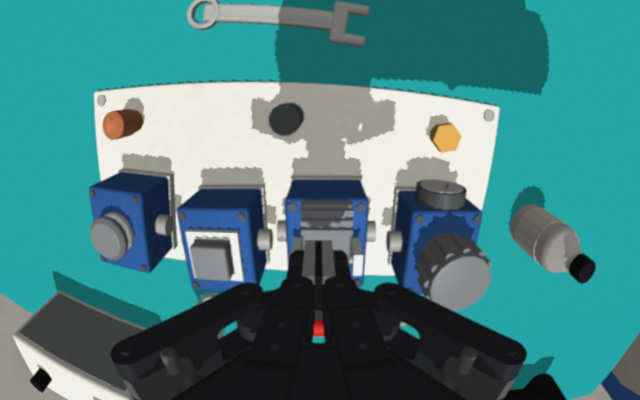

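The plunger head now sits low on its base. The tips (wrist view, about 318,245) are above the ribbed end (centre about 327,218), so they need a small shift of +y.

>>> drive_tool --increments '[[1, [-0.4, 0.4, -1.2], 0], [1, [0, 0, -1.0], 0], [1, [0, 0, -0.4], 0]]'

```text
t: 4.75
tcp_pos: [0.5873, -0.0234, 0.1153]
ee_rot: [0.021, -0.11, 0.994, -0.009]
contact_force: [-0.3, 0.7, -0.7]
finger_gap: 0.0002
```

>>> drive_tool --increments '[[1, [-0.3, 0.3, -0.3], 0], [1, [0, 0, -0.4], 0], [1, [0, 0, -0.4], 0], [1, [0, 0, -0.4], 0], [1, [0, 0, -0.4], 0]]'

```text
t: 5.17
tcp_pos: [0.5844, -0.023, 0.0978]
ee_rot: [0.019, -0.108, 0.994, -0.01]
contact_force: [-16.9, 7.4, 41.2]
finger_gap: 0.0001
```

>>> drive_tool --increments '[[1, [0, 0, 1.5], 0], [1, [0, 0, 2.5], 0], [1, [0.5, -2.5, 1], 0], [1, [0.5, -2.5, 0], 0], [1, [0, 0, 0], 0]]'

```text
t: 5.58
tcp_pos: [0.5975, -0.0739, 0.1524]
ee_rot: [0.024, -0.111, 0.994, -0.01]
contact_force: [0.2, 0.2, 0.7]
finger_gap: 0.0002
```

Run:
```python
from h import *
p,d=robot.camera("scene");save("s4.png",cv2.resize(p[150:350,110:380],None,fx=2.9,fy=2.9))
i=robot.camera_info("scene")
K=np.array(i["camera_matrix"]);R=cv2.Rodrigues(np.array(i["rvec"],float))[0];t=np.array(i["tvec"],float).ravel()
def W(d):
    v,u=np.mgrid[:400,:640];P=np.stack([(u-K[0,2])/K[0,0]*d,(v-K[1,2])/K[1,1]*d,d],-1);return (P-t)@R
for nm,dd in [("before",np.load("scened.npy")),("now",d)]:
    w=W(dd);e=np.array([.98,.2]);n=np.array([-.2,.98]);q=w[...,:2]-np.array([.6195,-.0138])
    a=q@e;b=q@n;m=(abs(a)<.045)&(abs(b)<.011)&(w[...,2]>.07)&(w[...,2]<.12)
    print(nm,m.sum(),np.polyfit(a[m],w[m][:,2],1))
    for lo in np.arange(-.045,.045,.01):
        k=m&(a>lo)&(a<lo+.01);print(round(lo,3),k.sum(),np.median(w[k][:,2]).round(4) if k.any() else None)
    m=(np.hypot(w[...,0]-.6505,w[...,1]+.1915)<.015)&(w[...,2]>.075)&(w[...,2]<.12);print("plunger z",m.sum(),np.median(w[m][:,2]))
s=robot.get_state();print(s["tcp_pos"],s["ee_rot"],s["contact_force"],s["t"])
```

```text
before 546 [-0.17582426  0.08970348]
-0.045 62 0.098
-0.035 66 0.0951
-0.025 57 0.0921
-0.015 60 0.091
-0.005 60 0.0892
0.005 60 0.088
0.015 65 0.0861
0.025 63 0.0849
0.035 53 0.0835
plunger z 235 0.1010618420677616
now 452 [0.15593921 0.09097835]
-0.045 47 0.0855
-0.035 54 0.0862
-0.025 48 0.0868
-0.015 46 0.089
-0.005 47 0.0908
0.005 51 0.0927
0.015 54 0.0951
0.025 50 0.097
0.035 55 0.0976
plunger z 232 0.08785311810243879
[ 0.59730492 -0.07286531  0.15233601] [ 0.02366841 -0.11064164  0.99352686 -0.01013031] [0.97095676 0.40632893 0.29133767] 5.6333
```

View pics/s4.png

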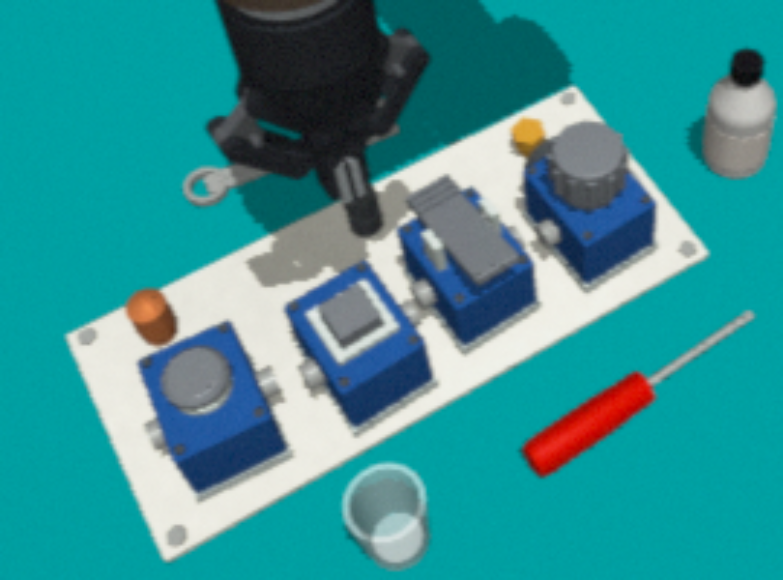

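Measured slopes show the rocker went from −0.16 to +0.20, so it is on its stop. The plunger top is at 0.0879 m, which is fully home. Next is the bleed button at about (0.642, −0.0965).

>>> drive_tool --increments '[[1, [2.3, -1.2, 0], 0], [1, [2.2, -1.0, -1], 0], [1, [0, 0, -1.5], 0], [1, [0, 0, 0], 0]]'

```text
t: 5.97
tcp_pos: [0.6435, -0.0951, 0.1258]
ee_rot: [0.024, -0.11, 0.994, -0.01]
contact_force: [-1.4, -0.5, -1.7]
finger_gap: -0.0002
```

>>> drive_tool --increments '[[1, [-0.1, -0.1, -1.0], 0], [1, [0, 0, -0.8], 0], [1, [0, 0, -0.4], 0], [1, [0, 0, -0.3], 0], [1, [0, 0, -0.3], 0]]'

```text
t: 6.38
tcp_pos: [0.6416, -0.0945, 0.0953]
ee_rot: [0.024, -0.111, 0.993, -0.01]
contact_force: [0.1, -1.2, 2.0]
finger_gap: -0.0001
```

>>> drive_tool --increments '[[1, [0, -0.1, -0.3], 0], [1, [0, 0, -0.3], 0], [1, [0, 0, -0.3], 0], [1, [0, 0, -0.3], 0]]'

```text
t: 6.72
tcp_pos: [0.6419, -0.095, 0.089]
ee_rot: [0.025, -0.113, 0.993, -0.011]
contact_force: [-9.1, 4.0, 20.5]
finger_gap: -0.0001
```

>>> drive_tool --increments '[[1, [0, 0, -0.3], 0], [1, [0, 0, -0.3], 0]]'

```text
t: 6.88
tcp_pos: [0.6419, -0.0949, 0.0892]
ee_rot: [0.026, -0.114, 0.993, -0.012]
contact_force: [-6.1, 2.5, 11.9]
finger_gap: 0.0
```

Run:
```python
from h import *
p,d=robot.camera("scene");save("s5.png",cv2.resize(p[150:350,110:380],None,fx=2.9,fy=2.9))
for k in range(8): robot.camera("wrist")
p,_=robot.camera("wrist");save("w5.png",p)
i=robot.camera_info("scene")
K=np.array(i["camera_matrix"]);R=cv2.Rodrigues(np.array(i["rvec"],float))[0];t=np.array(i["tvec"],float).ravel()
v,u=np.mgrid[:400,:640];P=np.stack([(u-K[0,2])/K[0,0]*d,(v-K[1,2])/K[1,1]*d,d],-1);w=(P-t)@R
m=(np.hypot(w[...,0]-.643,w[...,1]+.0965)<.02)&(w[...,2]>.066)&(w[...,2]<.09);print(np.histogram(w[m][:,2],bins=12))
s=robot.get_state();print(s["tcp_pos"],s["contact_force"],s["t"])
```

```text
(array([ 3,  1, 15, 55, 29, 52, 35,  5,  4,  6, 10,  9]), array([0.06624146, 0.06821447, 0.07018748, 0.07216049, 0.0741335 ,
       0.07610651, 0.07807952, 0.08005253, 0.08202554, 0.08399855,
       0.08597156, 0.08794456, 0.08991757]))
[ 0.64185124 -0.09491968  0.0891492 ] [-5.81288384  2.19174367 13.39776096] 7.3833
```

View pics/s5.png

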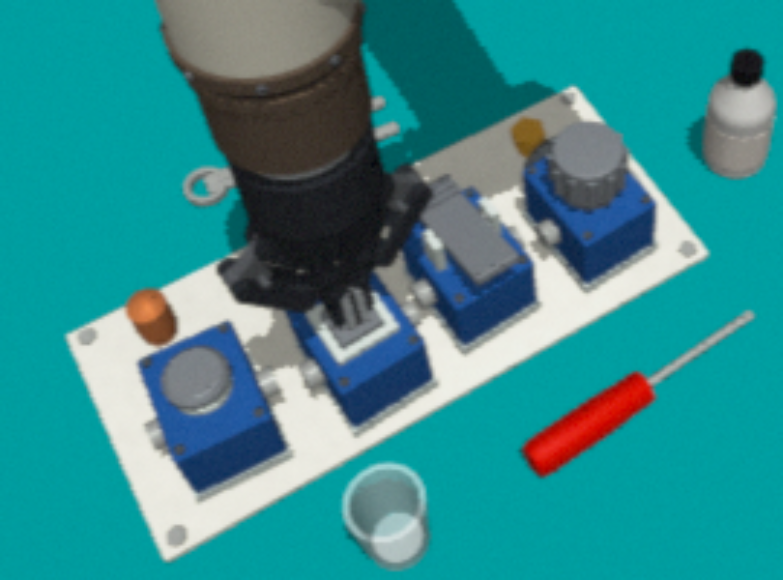

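View pics/w5.png

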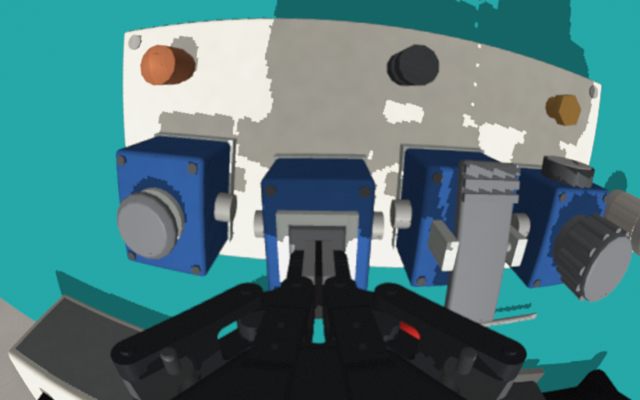

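The fingers are centred on the button (scene crop about 352,315), it sits low in its frame, and the push held steady at about 13 N for 0.5 s. Handing in now.

```bash
python3 -c "
from station import robot
print(robot.finish_job());s=robot.get_state();print(s['t'],s['tcp_pos'],s['contact_force'])"
```

```text
the job is handed in; nothing more can be done
None
the job is handed in; nothing more can be done
```

I pressed the three controls in the order asked, using only the closed fingertips, and handed the job in at about 7.4 s with the fingers still holding the bleed button in.

- **Plunger:** fully down. Its top was measured at 87.9 mm, against an expected 88 mm, and it met a hard stop at about 21 N.
- **Rocker:** ribbed end fully down. Its slope changed from about −0.16 to +0.20 rad, and it met a hard stop with a 41 N fingertip push.
- **Bleed button:** fully in. From the depth image and the fingertip height, its top is at about 78 mm. The push held steady at about 12–13 N for half a second before handing in; 5 N is enough to keep it in.

In the last pictures, the regulator and the parts I could see had not moved; the arm hid part of the spanner. No check disagreed, apart from the tool drifting up to 9 mm sideways on approach. I corrected that before pressing the plunger. A small tool tilt of about 0.05 rad remained. The hand-in gave no verdict.

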